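# Index and lock the enamelware inspection turntable

## Robot

A 6-joint arm with a two-finger parallel gripper is mounted at the origin on the work surface. World frame = base frame: x ahead of the robot, y to its left, z up, the work surface at z = 0. Lengths are in m, angles in rad, forces in N, time in s.
With the tool pointing down it reaches from about 0.375 to 0.9 m from the base axis. Payload 3.1 kg.
Tool frame: the origin (TCP) lies between the finger pads; the fingertips stand 11 mm ahead of it and the grasp point (between the pads) lies 8 mm behind it; z points along the fingers, y is the line along which they close (so a half turn about z gives the same grasp; the last joint's range is limited). The gripper opens to 87 mm and grips with 3 to 60 N. Pads are 19 mm wide; open, the fingers measure 117 mm over their backs; the gripper's body (75 mm by 190 mm) begins 51 mm behind the grasp point.
Start: joints at [-1.45, 0.527, 1.433, -0, 1.181, -0.178], TCP at [0.184, -0.597, 0.234] pointing down, gripper open.
Joint ranges: [-3.08, 3.08], [-0.75, 2.2], [0.22, 2.44], [-1.43, 4.57], [0, 2.65], [-2.85, 2.85]. Speed limits (rad/s): [2.79, 2.79, 3.14, 3.14, 3.14, 3.14].

## Interface

Orientations are given as a unit quaternion [x, y, z, w].
In Python, from rig import robot gives the robot as it stands.
- The arm moves only by the tool move_arm, never from a script. Its argument "moves" is text: rows parted by semicolons, each of 7 numbers parted by spaces: the shift along the tool's x, y, z in units of 100 mm (1.0 is 100 mm), then the turn, a rotation vector about the tool's x, y, z in units of 90 degrees (1.0 is 90 degrees), then the opening, from 0 (shut) to 1 (fully open). A call has 1 to 12 rows; each row is the pose to reach, as a shift and turn from the pose commanded when the call began, along the tool's axes at that moment; what a row does not reach only later rows make up. A row lasts 1/10 s, in which the tool goes at most 50 mm and 8.59 degrees, less where a joint would pass 70% of its speed; a pose out of reach is approached as far as the arm can. A call with a number of a shift or a turn outside -1 to 1 is refused whole. A call with a gripper value outside its range is refused whole. The fingers move at their own pace and stop on an object; "squeeze" is the grip in N (left out, the last holds). Time passes only in rows, so rows that repeat a pose let the fingers close. It gives the time, the measured TCP pose, the force, the opening and the grip force at its end, in the units of the state.
- robot.get_obs(): the state, without advancing time (a new reading comes with each control period).
- robot.camera(name): name is "scene" or "side" or "wrist"; returns a dict with "image" (400x640x3 uint8, red, green, blue), "intrinsics" (3x3 intrinsics, pixels), "dist_coeffs" ([k1, k2, p1, p2, k3] as OpenCV has them; the pictures are not rectified), "extrinsics" (4x4, takes a point from world to camera coordinates). Camera axes: x right, y up, looking along -z (the intrinsics and any distortion apply to the point x, -y, -z); pixel columns grow to the right and rows downward; lengths in m; the calibration is good to about 2 mm. A picture is of the moment at which its call begins. There is no depth.
- robot.hand_in(): hands the job in; it is judged then, once.
The state is a dict: "time": time; "q": joint angles; "joint_velocities": joint speeds; "joint_torque": joint torques, N m; "position": TCP position; "tool_rot": TCP orientation; "ft_force": force on the tool from outside, world axes, zero at the start; "moment": the same for the moment, N m; "grip_width": finger opening in m; "grip_force": force on a finger pad.
Only numpy, scipy, OpenCV 4.12 (cv2) and the standard library are available. Lean on these libraries where they do the work, as an engineer would, in place of code of your own. Each camera call takes 0.05 s, during which the arm holds its last target. There are 200 camera calls.

## Task

Push on the spokes of the inspection turntable with a fingertip and turn it, not fast, until the red spoke points at the yellow index post, then push the brake lever all the way round to its stop on the green-post side. The pot rides along on the turntable: do not touch, lift or shift it, and leave the other things on the bench where they are. When you finish, the red spoke must still point at the post.

Things in the scene. Friction and masses are not known exactly. Their poses are not given: they have to be found in the camera images.
- base: fixed round steel foot of the turntable, 170 mm across and 12 mm thick; origin at the centre of its underside on the bench, exactly below the turning axis
- turn_axis (a point): point on the vertical turning axis of the turntable, 46 mm above the bench, at mid height of the spokes
- red_tip (a point): outer end of the red spoke, 140 mm from the axis, 46 mm above the bench. The turntable is an aluminium dish 170 mm across (underside 38 mm, rim 52 mm above the bench) with four straight spokes at 90 degrees to one another, one red and three dark steel; each spoke stands out of the dish from 85 to 140 mm from the axis, is 14 mm wide, and reaches from 36 to 56 mm above the bench, with free space below it. All four turn together as one piece
- turntable (a joint): turning angle of the turntable in rad, growing counter-clockwise seen from above; 0 when the red spoke points along world +x. No stops: it turns either way without end, has a dry friction of about 0.22 N m (some 2 N at a spoke) and stays where it is left
- index: yellow index post fixed to the bench, 18 mm thick and 65 mm tall, standing 190 mm from the turning axis on a 50 mm square foot 6 mm thick, with a 12 mm thick yellow finger pointing from it to the axis at 47 mm height, ending 160 mm from the axis. The origin of this body lies on the turning axis at bench height, not in the post; its x axis points from the turning axis to the post
- index_tip (a point): tip of the yellow finger of the index post, 160 mm from the turning axis, 47 mm above the bench
- brake_lever (a joint): angle of the brake lever in rad: 0 at its stop at the white post (brake off), 1.3 at its stop at the green post (brake on); grows counter-clockwise seen from above. Dry friction of about 0.12 N m (some 1.2 N near the knob); stays where it is left. The brake acts through a remote mechanism and is not felt at the turntable or the lever
- brake_pivot (a point): point on the lever's vertical pivot axis, 64 mm above the bench, at mid height of the lever. The lever stands on a blue block with a steel top plate (90 mm by 110 mm, reaching 50 mm from the pivot on the lever's side and 55 mm to either side; top 44 mm above the bench). The green and white posts stand on the plate 45 mm from the pivot, 12 mm thick, up to 66 mm above the bench, just beyond the ends of the lever's swing
- lever_tip (a point): centre of the lever's blue ball knob, 30 mm across, 120 mm from the pivot and 64 mm above the bench; the lever is a straight dark steel bar 12 mm wide, from 56 to 72 mm above the bench, that stands out beyond the plate with free space below
- pot: loose shallow black enamelled pot with two metal ears, 120 mm across (156 mm over the ears), 40 mm high, standing in the turntable's dish; top 86 mm above the bench; origin at the centre of its underside
- saucepan: loose black saucepan, 140 mm across, 75 mm high, with a 120 mm handle that points roughly towards the robot; origin at the centre of its underside
- mug: loose white mug, 76 mm across, 80 mm high; origin at the centre of its underside
- jar: loose jar of touch-up enamel, 56 mm across, 70 mm high; origin at the centre of its underside
- brush: loose brush, 170 mm long, lying on the bench; origin near its middle
- weight: loose brass weight with a knob, 48 mm across, 55 mm high; origin at the centre of its underside
There are look-alikes about, which are no part of the job. There is more than one size of the part that bears brake_lever; the job needs the smaller. What is shaped like the index but orange is not meant.

How it is judged:
By the outcome, as a careful person would: the job done as asked, in the order asked, and still so for the second after the job is handed in, with the robot touching nothing.
It also fails if it takes over 67 s, if anything falls off the work surface, if the arm or the gripper's body presses on something with over 40 N, if the wrist force passes 120 N, or if a joint passes its speed limit or range.

## Working session

There is one attempt and no reset: what is moved stays moved. The work goes in short steps, Python scripts to look and compute and a tool call to move; the robot and the scene stay as the last step left them, time stands still between calls to the robot, and variables do not carry over. Pictures are saved under pics/ and viewed, at most 10 in all, crops included, and the job is handed in when it is done.

Besides the shell and the picture viewer there is one more tool, called after ">>>" as a command line: name --argument value ..., lists and objects as JSON in quotes. move_arm: Moves the arm, as the interface text tells. Shifts and turns lie within -1 to 1; 1 stands for 100 mm of shift or 90 degrees of turn. Its arguments: {"type":"object","properties":{"moves":{"type":"string"},"squeeze":{"type":"number"}},"required":["moves"]}

```bash
mkdir -p pics; cat > h.py <<'E'
import numpy as np, cv2, pickle
from rig import robot
def snap(n,f):
    c=robot.camera(n); cv2.imwrite(f'pics/{f}.png',c['image'][:,:,::-1]); pickle.dump(c,open(f'pics/{f}.pkl','wb')); return c
def load(f): return pickle.load(open(f'pics/{f}.pkl','rb'))
def ray(c,uv,z):
    K=np.array(c['intrinsics']);E=np.array(c['extrinsics'])
    p=cv2.undistortPoints(np.array([[uv]],float),K,np.array(c['dist_coeffs']))[0,0]
    d=E[:3,:3].T@np.array([p[0],-p[1],-1]); o=-E[:3,:3].T@E[:3,3]
    return o+d*(z-o[2])/d[2]
def proj(c,P):
    K=np.array(c['intrinsics']);E=np.array(c['extrinsics'])
    q=(E[:3,:3]@np.atleast_2d(P).T).T+E[:3,3]; q=q*[1,-1,-1]
    return cv2.projectPoints(q,np.zeros(3),np.zeros(3),K,np.array(c['dist_coeffs']))[0][:,0]
E
python3 - <<'E'
from h import *
for n in('scene','side','wrist'):
    c=snap(n,n+'0'); E=c['extrinsics']; print(n,-E[:3,:3].T@E[:3,3])
print(robot.get_obs()['tool_rot'])
E
```

```text
scene [0.89253203 0.42226495 1.02749217]
side [-0.22699519  0.6316745   0.84904279]
wrist [ 0.25114416 -0.57677901  0.38351446]
[ 9.88862045e-01  1.48832560e-01  1.48543386e-05 -8.51435209e-04]
```

View pics/scene0.png

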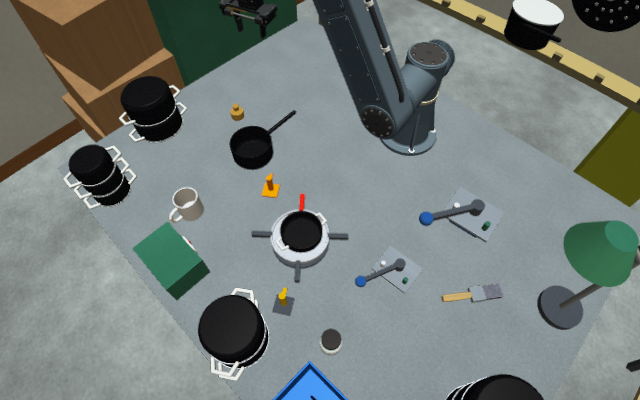

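View pics/side0.png

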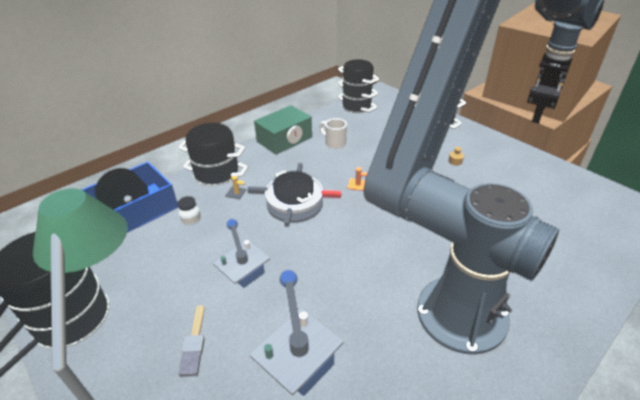

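The scene view shows the turntable at about (300,238), with its red spoke tip near (302,196). The yellow index is at (283,297); the orange look-alike is at (270,187). There are two levers: one with its pivot at (400,265) and knob at (361,281), and another with its pivot at (477,207) and knob at (426,218). I'll measure both and check one enlarged crop.

```bash
python3 - <<'E'
from h import *
c=load('scene0')
im=c['image'][160:340,220:460,::-1]; cv2.imwrite('pics/crop0.png',cv2.resize(im,None,fx=3.3,fy=3.3,interpolation=cv2.INTER_CUBIC))
for n,uv,z in[('pivA',(400,264),.072),('knobA',(361,281),.064),('pivB',(477,206),.072),('knobB',(426,218),.064),('redtip',(302,195),.05),('L',(252,234),.056),('R',(347,237),.056),('bot',(297,280),.056),('yfinger',(285,289),.047),('ypost',(282,293),.065)]: print(n,ray(c,uv,z).round(4))
E
```

```text
pivA [0.4551 0.3023 0.072 ]
knobA [0.5615 0.2561 0.064 ]
pivB [0.149  0.3568 0.072 ]
knobB [0.284  0.2684 0.064 ]
redtip [ 0.4729 -0.0563  0.05  ]
L [ 0.6692 -0.062   0.056 ]
R [0.4868 0.1404 0.056 ]
bot [0.6755 0.1298 0.056 ]
yfinger [0.7135 0.1221 0.047 ]
ypost [0.7297 0.1299 0.065 ]
```

View pics/crop0.png

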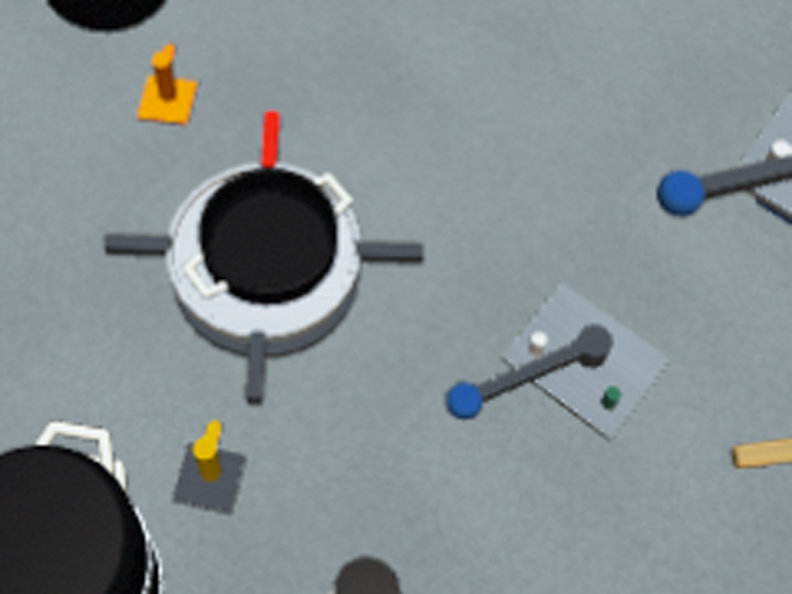

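Lever A measures 116 mm from pivot to knob (nominal 120) and B about 161 mm, so A is the smaller one meant, at knob (361,281). Its white post lies beside the bar and the green post is counter-clockwise of it. Yellow (283,297) is the index, not the orange post at (270,187). Next I'll fit the axis and angles and plan the sweep.

```bash
cat >> h.py <<'E'
def toolshift(P,P0,R): return (R.T@(np.array(P)-P0))*10
from scipy.spatial.transform import Rotation as Ro
E
python3 - <<'E'
from h import *
from scipy.optimize import least_squares
c=load('scene0')
obs=np.array([(271,112),(106,243),(423,253),(256,397)])/3.3+[220,160]
def tips(p): 
    a=p[2]+np.array([0,1,-1,2])*np.pi/2
    return np.c_[p[0]+.14*np.cos(a),p[1]+.14*np.sin(a),np.full(4,.056)]
r=least_squares(lambda p:(proj(c,tips(p))-obs).ravel(),[.577,.038,-2.4])
print('fit',r.x,np.degrees(r.x[2]),r.fun.round(1)); ax=r.x[:2]
for n,uv,z in[('yf',(215,424),.05),('ypost',(206,447),.065),('yfoot',(209,478),.006),('of',(168,47),.05),('ofoot',(168,100),.006),('white',(539,336),.066),('green',(612,392),.066)]:
    p=ray(c,np.array(uv)/3.3+[220,160],z); d=p[:2]-ax; print(n,p.round(4),np.hypot(*d).round(3),np.degrees(np.arctan2(d[1],d[0])).round(1))
o=robot.get_obs();R=Ro.from_quat(o['tool_rot']).as_matrix();P0=np.array(o['position']);print(P0,R.round(3))
for a in(-165,-150): 
    print(a,toolshift([ax[0]+.115*np.cos(np.radians(a)),ax[1]+.115*np.sin(np.radians(a)),.2],P0,R).round(2))
E
```

```text
fit [ 0.57452534  0.03855306 -2.40094352] -137.56393049989788 [ 0.3 -0.3 -0.7 -0.3  0.8 -0.9 -0.4  1.1]
yf [0.7128 0.1223 0.05  ] 0.162 31.2
ypost [0.7334 0.1355 0.065 ] 0.186 31.4
yfoot [0.74   0.1389 0.006 ] 0.194 31.2
of [ 0.4863 -0.184   0.05  ] 0.239 -111.6
ofoot [ 0.5112 -0.1634  0.006 ] 0.212 -107.4
white [0.4787 0.2647 0.066 ] 0.246 113.0
green [0.4758 0.338  0.066 ] 0.315 108.2
[ 0.18392509 -0.59675499  0.23279082] [[ 0.956  0.294 -0.   ]
 [ 0.294 -0.956  0.002]
 [ 0.    -0.002 -1.   ]]
-165 [ 4.45 -4.96  0.34]
-150 [ 4.48 -4.66  0.34]
```

>>> move_arm --moves "0.22 -0.25 0.02 0 0 0 0; 0.45 -0.5 0.04 0 0 0 0; 0.67 -0.75 0.05 0 0 0 0; 0.89 -0.99 0.07 0 0 0 0"

```text
time: 0.55
position: [0.2402, -0.475, 0.2262]
tool_rot: [0.989, 0.149, 0.0, -0.0]
ft_force: [0.6, 0.5, 0.7]
grip_width: 0.0627
grip_force: 0.0
```

>>> move_arm --moves "0.22 -0.25 0.02 0 0 0 0; 0.45 -0.5 0.04 0 0 0 0; 0.67 -0.75 0.05 0 0 0 0; 0.89 -0.99 0.07 0 0 0 0"

```text
time: 0.95
position: [0.2961, -0.3542, 0.2195]
tool_rot: [0.989, 0.149, 0.0, -0.0]
ft_force: [0.6, 0.3, 0.4]
grip_width: 0.031
grip_force: 0.0
```

>>> move_arm --moves "0.22 -0.25 0.02 0 0 0 0; 0.45 -0.5 0.04 0 0 0 0; 0.67 -0.75 0.05 0 0 0 0; 0.89 -0.99 0.07 0 0 0 0"

```text
time: 1.35
position: [0.352, -0.2335, 0.2125]
tool_rot: [0.989, 0.149, 0.0, -0.0]
ft_force: [0.9, 1.3, 0.3]
grip_width: 0.0026
grip_force: 0.0
```

>>> move_arm --moves "0.22 -0.25 0.02 0 0 0 0; 0.45 -0.5 0.04 0 0 0 0; 0.67 -0.75 0.05 0 0 0 0; 0.89 -0.99 0.07 0 0 0 0"

```text
time: 1.75
position: [0.408, -0.1126, 0.2055]
tool_rot: [0.989, 0.149, -0.0, -0.0]
ft_force: [1.2, 0.6, 0.5]
grip_width: 0.0005
grip_force: 0.0
```

>>> move_arm --moves "0.22 -0.25 0.02 0 0 0 0; 0.45 -0.5 0.04 0 0 0 0; 0.67 -0.75 0.05 0 0 0 0; 0.89 -0.99 0.07 0 0 0 0; 0.89 -0.99 0.07 0 0 0 0"

```text
time: 2.25
position: [0.4647, 0.0096, 0.1984]
tool_rot: [0.989, 0.151, 0.0, -0.0]
ft_force: [-1.1, 0.1, -0.4]
grip_width: 0.0006
grip_force: 0.0
```

```bash
python3 - <<'E'
from h import *
ax=np.array([.5745,.0386]); R=Ro.from_quat([.989,.149,0,0]).as_matrix()
P=lambda a:np.array([ax[0]+.115*np.cos(np.radians(a)),ax[1]+.115*np.sin(np.radians(a)),.047])
s=-153
print('start',toolshift(P(-153),P(-165),R).round(3), toolshift(P(-165),robot.get_obs()['position'],R).round(3))
while s<15:
    print(s,'; '.join('%.3f %.3f 0 0 0 0 0'%tuple(toolshift(P(s+2*k),P(s),R)[:2]) for k in range(1,13))); s+=24
E
```

```text
start [0.016 0.24  0.   ] [-0.014  0.003  1.514]
-153 0.008 0.039 0 0 0 0 0; 0.017 0.079 0 0 0 0 0; 0.027 0.117 0 0 0 0 0; 0.038 0.156 0 0 0 0 0; 0.051 0.194 0 0 0 0 0; 0.066 0.231 0 0 0 0 0; 0.081 0.268 0 0 0 0 0; 0.098 0.305 0 0 0 0 0; 0.116 0.340 0 0 0 0 0; 0.136 0.376 0 0 0 0 0; 0.156 0.410 0 0 0 0 0; 0.178 0.444 0 0 0 0 0
-129 0.023 0.033 0 0 0 0 0; 0.047 0.065 0 0 0 0 0; 0.072 0.096 0 0 0 0 0; 0.098 0.127 0 0 0 0 0; 0.126 0.156 0 0 0 0 0; 0.154 0.185 0 0 0 0 0; 0.183 0.212 0 0 0 0 0; 0.214 0.238 0 0 0 0 0; 0.245 0.264 0 0 0 0 0; 0.277 0.288 0 0 0 0 0; 0.310 0.311 0 0 0 0 0; 0.343 0.333 0 0 0 0 0
-105 0.034 0.021 0 0 0 0 0; 0.069 0.040 0 0 0 0 0; 0.105 0.059 0 0 0 0 0; 0.141 0.076 0 0 0 0 0; 0.178 0.091 0 0 0 0 0; 0.216 0.106 0 0 0 0 0; 0.254 0.119 0 0 0 0 0; 0.292 0.131 0 0 0 0 0; 0.331 0.141 0 0 0 0 0; 0.370 0.150 0 0 0 0 0; 0.409 0.158 0 0 0 0 0; 0.449 0.165 0 0 0 0 0
-81 0.040 0.005 0 0 0 0 0; 0.080 0.009 0 0 0 0 0; 0.120 0.011 0 0 0 0 0; 0.160 0.012 0 0 0 0 0; 0.200 0.011 0 0 0 0 0; 0.240 0.009 0 0 0 0 0; 0.280 0.006 0 0 0 0 0; 0.320 0.001 0 0 0 0 0; 0.360 -0.005 0 0 0 0 0;
[... 243 characters left out ...]
 0.293 -0.130 0 0 0 0 0; 0.326 -0.151 0 0 0 0 0; 0.359 -0.174 0 0 0 0 0; 0.391 -0.198 0 0 0 0 0; 0.423 -0.224 0 0 0 0 0
-33 0.030 -0.026 0 0 0 0 0; 0.060 -0.054 0 0 0 0 0; 0.088 -0.082 0 0 0 0 0; 0.116 -0.111 0 0 0 0 0; 0.142 -0.141 0 0 0 0 0; 0.167 -0.173 0 0 0 0 0; 0.192 -0.205 0 0 0 0 0; 0.215 -0.237 0 0 0 0 0; 0.237 -0.271 0 0 0 0 0; 0.257 -0.305 0 0 0 0 0; 0.277 -0.340 0 0 0 0 0; 0.295 -0.376 0 0 0 0 0
-9 0.017 -0.036 0 0 0 0 0; 0.033 -0.073 0 0 0 0 0; 0.047 -0.111 0 0 0 0 0; 0.060 -0.149 0 0 0 0 0; 0.072 -0.187 0 0 0 0 0; 0.083 -0.226 0 0 0 0 0; 0.092 -0.265 0 0 0 0 0; 0.100 -0.304 0 0 0 0 0; 0.106 -0.344 0 0 0 0 0; 0.111 -0.384 0 0 0 0 0; 0.115 -0.424 0 0 0 0 0; 0.117 -0.464 0 0 0 0 0
```

>>> move_arm --moves "0 0 0.4 0 0 0 0; 0 0 0.75 0 0 0 0"

```text
time: 2.45
position: [0.4643, 0.0065, 0.1233]
tool_rot: [0.989, 0.149, 0.001, 0.001]
ft_force: [-0.0, 0.0, 0.7]
grip_width: 0.0004
grip_force: 0.0
```

>>> move_arm --moves "0 0 0.35 0 0 0 0; 0 0 0.6 0 0 0 0; 0 0 0.75 0 0 0 0; 0 0 0.75 0 0 0 0"

```text
time: 2.85
position: [0.462, 0.0064, 0.0468]
tool_rot: [0.989, 0.149, -0.002, -0.001]
ft_force: [0.2, -0.7, 0.6]
grip_width: 0.0004
grip_force: 0.0
```

>>> move_arm --moves "0.0 0.06 0 0 0 0 0; 0.01 0.12 0 0 0 0 0; 0.01 0.17 0 0 0 0 0; 0.02 0.21 0 0 0 0 0; 0.02 0.24 0 0 0 0 0"

```text
time: 3.35
position: [0.4733, -0.0162, 0.0492]
tool_rot: [0.989, 0.149, 0.001, 0.0]
ft_force: [-0.3, -0.5, -0.6]
grip_width: 0.0003
grip_force: 0.0
```

>>> move_arm --moves "0.01 0.04 0 0 0 0 0; 0.02 0.08 0 0 0 0 0; 0.03 0.12 0 0 0 0 0; 0.04 0.155 0 0 0 0 0; 0.05 0.195 0 0 0 0 0; 0.065 0.23 0 0 0 0 0; 0.08 0.27 0 0 0 0 0; 0.1 0.305 0 0 0 0 0; 0.115 0.34 0 0 0 0 0; 0.135 0.375 0 0 0 0 0; 0.155 0.41 0 0 0 0 0; 0.18 0.445 0 0 0 0 0"

```text
time: 4.55
position: [0.5029, -0.053, 0.0485]
tool_rot: [0.989, 0.149, -0.0, -0.0]
ft_force: [-1.6, 2.8, 0.1]
grip_width: 0.0009
grip_force: 1.1
```

>>> move_arm --moves "0.025 0.035 0 0 0 0 0; 0.045 0.065 0 0 0 0 0; 0.07 0.095 0 0 0 0 0; 0.1 0.125 0 0 0 0 0; 0.125 0.155 0 0 0 0 0; 0.155 0.185 0 0 0 0 0; 0.185 0.21 0 0 0 0 0; 0.215 0.24 0 0 0 0 0; 0.245 0.265 0 0 0 0 0; 0.275 0.29 0 0 0 0 0; 0.31 0.31 0 0 0 0 0; 0.345 0.335 0 0 0 0 0"

```text
time: 5.75
position: [0.5459, -0.0747, 0.0485]
tool_rot: [0.989, 0.149, -0.0, -0.0]
ft_force: [-2.0, 1.9, 0.2]
grip_width: 0.0004
grip_force: 1.0
```

>>> move_arm --moves "0.035 0.02 0 0 0 0 0; 0.07 0.04 0 0 0 0 0; 0.105 0.06 0 0 0 0 0; 0.14 0.075 0 0 0 0 0; 0.18 0.09 0 0 0 0 0; 0.215 0.105 0 0 0 0 0; 0.255 0.12 0 0 0 0 0; 0.29 0.13 0 0 0 0 0; 0.33 0.14 0 0 0 0 0; 0.37 0.15 0 0 0 0 0; 0.41 0.16 0 0 0 0 0; 0.45 0.165 0 0 0 0 0"

```text
time: 6.95
position: [0.5937, -0.0772, 0.0485]
tool_rot: [0.989, 0.149, -0.0, -0.0]
ft_force: [-2.4, 1.0, 1.0]
grip_width: 0.0007
grip_force: 1.1
```

>>> move_arm --moves "0.04 0.005 0 0 0 0 0; 0.08 0.01 0 0 0 0 0; 0.12 0.01 0 0 0 0 0; 0.16 0.01 0 0 0 0 0; 0.2 0.01 0 0 0 0 0; 0.24 0.01 0 0 0 0 0; 0.28 0.005 0 0 0 0 0; 0.32 0 0 0 0 0 0; 0.36 -0.005 0 0 0 0 0; 0.4 -0.015 0 0 0 0 0; 0.44 -0.02 0 0 0 0 0; 0.475 -0.03 0 0 0 0 0"

```text
time: 8.15
position: [0.6385, -0.0603, 0.0486]
tool_rot: [0.989, 0.149, 0.0, 0.0]
ft_force: [-1.9, -0.6, 0.1]
grip_width: 0.0007
grip_force: 1.0
```

>>> move_arm --moves "0.04 -0.01 0 0 0 0 0; 0.075 -0.025 0 0 0 0 0; 0.115 -0.04 0 0 0 0 0; 0.15 -0.055 0 0 0 0 0; 0.185 -0.07 0 0 0 0 0; 0.225 -0.09 0 0 0 0 0; 0.26 -0.11 0 0 0 0 0; 0.295 -0.13 0 0 0 0 0; 0.325 -0.15 0 0 0 0 0; 0.36 -0.175 0 0 0 0 0; 0.39 -0.2 0 0 0 0 0; 0.425 -0.225 0 0 0 0 0"

```text
time: 9.35
position: [0.6723, -0.0261, 0.0486]
tool_rot: [0.989, 0.149, 0.0, 0.0]
ft_force: [-2.4, -1.7, -0.5]
grip_width: 0.0003
grip_force: 1.0
```

>>> move_arm --moves "0.03 -0.025 0 0 0 0 0; 0.06 -0.055 0 0 0 0 0; 0.09 -0.08 0 0 0 0 0; 0.115 -0.11 0 0 0 0 0; 0.14 -0.14 0 0 0 0 0; 0.165 -0.175 0 0 0 0 0; 0.19 -0.205 0 0 0 0 0; 0.215 -0.235 0 0 0 0 0; 0.235 -0.27 0 0 0 0 0; 0.255 -0.305 0 0 0 0 0; 0.275 -0.34 0 0 0 0 0; 0.295 -0.375 0 0 0 0 0"

```text
time: 10.55
position: [0.6894, 0.0185, 0.0486]
tool_rot: [0.989, 0.149, 0.0, 0.0]
ft_force: [-1.1, -1.7, -0.2]
grip_width: 0.0004
grip_force: 0.9
```

```bash
python3 - <<'E'
from h import *
c=snap('scene','s1'); snap('wrist','w1'); print(robot.get_obs()['position'])
a=c['image'][160:340,220:460,::-1];b=load('w1')['image'][:,:,::-1]
a=cv2.resize(a,None,fx=2.2,fy=2.2);b=cv2.resize(b,(320,200))
o=np.zeros((600,530,3),np.uint8);o[:396,:528]=a;o[396:596,:320]=b;cv2.imwrite('pics/v1.png',o)
E
```

```text
[0.68962944 0.01915447 0.0486122 ]
```

View pics/v1.png

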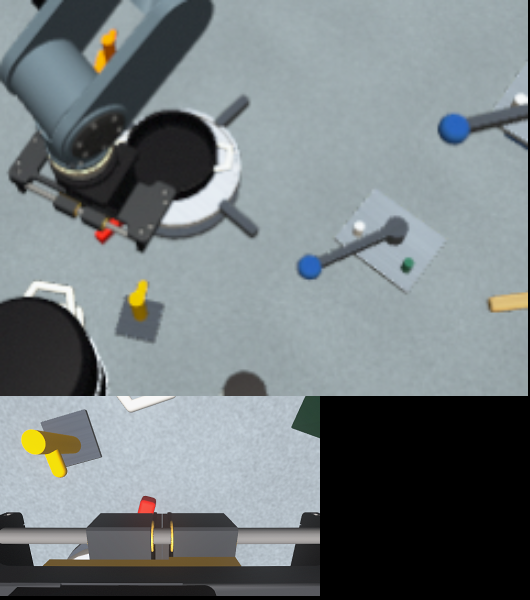

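The scene crop shows the fingertip behind the red spoke (tip at about (105,235) in the view) with the yellow finger ahead at (142,285). In the wrist view the red tip is at (148,505) and the yellow finger at (58,465). The pot is riding along in place, so I'll continue to about 8° short, more slowly.

>>> move_arm --moves "0.015 -0.035 0 0 0 0 0; 0.035 -0.075 0 0 0 0 0; 0.045 -0.11 0 0 0 0 0; 0.06 -0.15 0 0 0 0 0; 0.07 -0.185 0 0 0 0 0; 0.085 -0.225 0 0 0 0 0; 0.09 -0.265 0 0 0 0 0; 0.1 -0.305 0 0 0 0 0; 0.105 -0.345 0 0 0 0 0; 0.11 -0.37 0 0 0 0 0; 0.11 -0.385 0 0 0 0 0; 0.11 -0.385 0 0 0 0 0"

```text
time: 11.85
position: [0.6885, 0.0587, 0.0486]
tool_rot: [0.989, 0.149, 0.0, -0.0]
ft_force: [-0.1, -0.7, 0.1]
grip_width: 0.0005
grip_force: 0.3
```

```bash
python3 - <<'E'
from h import *
c=snap('scene','s2'); w=snap('wrist','w2'); print(robot.get_obs()['position'])
a=c['image'][220:320,240:340,::-1];b=w['image'][:,:,::-1]
o=np.zeros((600,640,3),np.uint8);o[:400]=b;o[400:600,:200]=cv2.resize(a,(200,200));cv2.imwrite('pics/v2.png',o)
E
```

```text
[0.68864545 0.05873454 0.04862394]
```

View pics/v2.png

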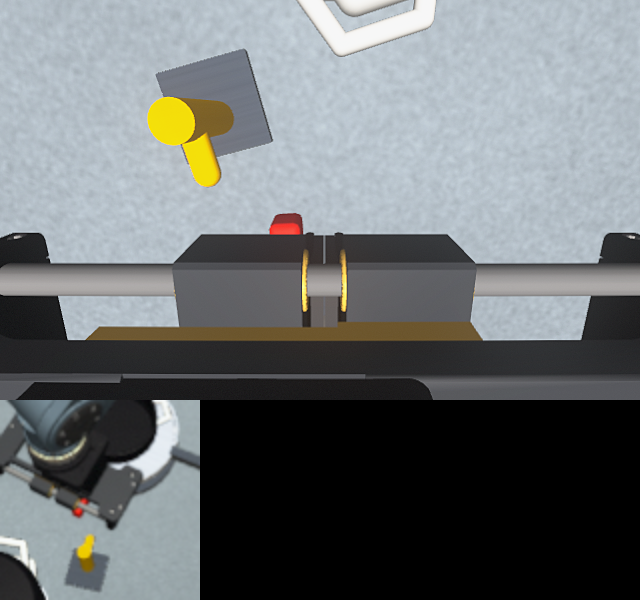

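The wrist view shows the red outer end at about (286,215), the yellow finger tip at (207,181) and the yellow post top at (171,121).

```bash
python3 - <<'E'
from h import *
ax=np.array([.5745,.0386]);w=load('w2')
for n,uv,z in[('red',(287,214),.056),('yf',(208,182),.05),('ypost',(171,121),.065)]:
    p=ray(w,uv,z);d=p[:2]-ax;print(n,p.round(4),np.hypot(*d).round(3),np.degrees(np.arctan2(d[1],d[0])).round(1))
R=Ro.from_quat([.989,.149,0,0]).as_matrix()
P=lambda a:np.array([ax[0]+.115*np.cos(np.radians(a)),ax[1]+.115*np.sin(np.radians(a)),.0486])
p0=np.array(robot.get_obs()['position']);d=p0[:2]-ax;a0=np.degrees(np.arctan2(d[1],d[0]));print(a0)
for t in range(1,13):print(t,toolshift(P(a0+t),p0,R).round(3))
E
```

```text
red [0.7091 0.0813 0.056 ] 0.141 17.6
yf [0.7111 0.1185 0.05  ] 0.158 30.3
ypost [0.7345 0.1329 0.065 ] 0.186 30.5
10.003710464415475
1 [-0.007 -0.021  0.   ]
2 [-0.005 -0.041  0.   ]
3 [-0.003 -0.061  0.   ]
4 [-0.002 -0.081  0.   ]
5 [-0.001 -0.101  0.   ]
6 [-0.    -0.121  0.   ]
7 [-0.    -0.141  0.   ]
8 [-0.    -0.161  0.   ]
9 [-0.001 -0.181  0.   ]
10 [-0.002 -0.201  0.   ]
11 [-0.003 -0.221  0.   ]
12 [-0.004 -0.241  0.   ]
```

>>> move_arm --moves "0 -0.03 0 0 0 0 0; 0 -0.06 0 0 0 0 0; 0 -0.09 0 0 0 0 0; 0 -0.12 0 0 0 0 0; 0 -0.15 0 0 0 0 0; 0 -0.175 0 0 0 0 0; 0 -0.195 0 0 0 0 0; 0 -0.21 0 0 0 0 0; 0 -0.21 0 0 0 0 0"

```text
time: 12.85
position: [0.6821, 0.0788, 0.0485]
tool_rot: [0.989, 0.149, -0.0, -0.0]
ft_force: [-0.4, -1.4, 0.2]
grip_width: 0.0005
grip_force: 0.4
```

```bash
python3 - <<'E'
from h import *
c=snap('scene','s3'); w=snap('wrist','w3'); print(robot.get_obs()['position'])
a=c['image'][250:320,250:320,::-1];b=w['image'][:300,:,::-1]
o=np.zeros((600,640,3),np.uint8);o[:300]=b;o[300:600,:300]=cv2.resize(a,(300,300),interpolation=cv2.INTER_CUBIC);cv2.imwrite('pics/v3.png',o)
E
```

```text
[0.68220539 0.0787694  0.04854504]
```

View pics/v3.png

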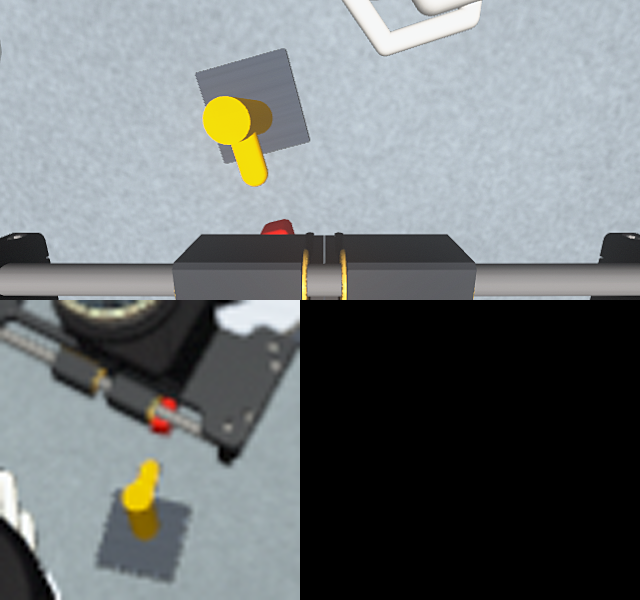

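Now the red end is at about (279,222), the yellow finger tip at (257,182) and the post top at (227,121) in the wrist view; a few degrees remain.

```bash
python3 - <<'E'
from h import *
ax=np.array([.5745,.0386]);w=load('w3')
for n,uv,z in[('red',(279,222),.056),('redL',(266,226),.056),('redR',(291,220),.056),('yf',(257,183),.05),('ypost',(227,121),.065)]:
    p=ray(w,uv,z);d=p[:2]-ax;print(n,p.round(4),np.hypot(*d).round(3),np.degrees(np.arctan2(d[1],d[0])).round(1))
E
```

```text
red [0.6982 0.1037 0.056 ] 0.14 27.7
redL [0.6948 0.1086 0.056 ] 0.139 30.2
redR [0.7007 0.0989 0.056 ] 0.14 25.6
yf [0.7106 0.1178 0.05  ] 0.157 30.2
ypost [0.7343 0.1327 0.065 ] 0.185 30.5
```

>>> move_arm --moves "0 -0.01 0 0 0 0 0; 0 -0.02 0 0 0 0 0; 0 -0.03 0 0 0 0 0; 0 -0.04 0 0 0 0 0; 0 -0.045 0 0 0 0 0; 0 -0.045 0 0 0 0 0; 0 0.1 0 0 0 0 0; 0 0.3 0 0 0 0 0; 0 0.3 0 0 0 0 0; 0 0.3 -0.4 0 0 0 0; 0 0.3 -0.8 0 0 0 0; 0 0.3 -0.8 0 0 0 0"

```text
time: 14.15
position: [0.6958, 0.0489, 0.1352]
tool_rot: [0.989, 0.148, 0.006, 0.001]
ft_force: [0.8, 0.1, -0.1]
grip_width: 0.0005
grip_force: 0.0
```

>>> move_arm --moves "-0.4 0.2 -0.2 0 0 0 0; -0.8 0.4 -0.4 0 0 0 0; -0.9 0.4 -0.6 0 0 0 0; -0.9 0.4 -0.6 0 0 0 0"

```text
time: 14.55
position: [0.6171, -0.0165, 0.1911]
tool_rot: [0.989, 0.147, 0.002, 0.001]
ft_force: [0.2, 0.4, 1.0]
grip_width: 0.0001
grip_force: 0.0
```

```bash
python3 - <<'E'
from h import *
c=snap('scene','s4'); w=snap('wrist','w4'); print(robot.get_obs()['position'])
a=c['image'][180:320,220:330,::-1];b=w['image'][:,:,::-1]
o=np.zeros((600,800,3),np.uint8);o[:400,:640]=b;o[:,500:]=0
o=np.zeros((600,800,3),np.uint8);o[:300,:480]=cv2.resize(b,(480,300));o[:407,480:]=cv2.resize(a,(320,407),interpolation=cv2.INTER_CUBIC);cv2.imwrite('pics/v4.png',o[:410])
E
```

```text
[ 0.61745364 -0.01521509  0.18863201]
```

View pics/v4.png

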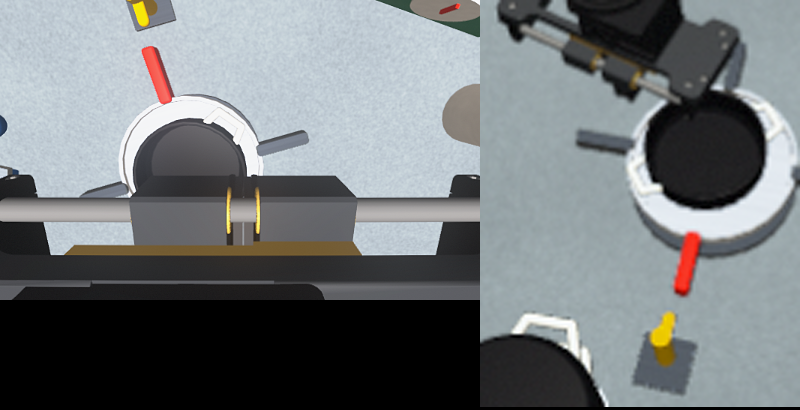

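The spoke now points close to the yellow finger: wrist red at (150,47)-(166,102), yellow at (140,15), and the pot is undisturbed. I'll measure the line precisely.

```bash
python3 - <<'E'
from h import *
ax=np.array([.5745,.0386])
for f,box in(('w4',(0,150,150,260)),('s4',(255,290,270,310))):
    c=load(f);im=c['image'].astype(int);m=np.zeros(im.shape[:2],bool);r0,r1,c0,c1=box
    s=im[r0:r1,c0:c1]; red=(s[...,0]>100)&(s[...,1]<.45*s[...,0])&(s[...,2]<.45*s[...,0])
    red&=s[...,0]>.85*np.percentile(s[...,0][red],90)
    v,u=np.nonzero(red); W=np.array([ray(c,(a+c0,b+r0),.056)[:2] for a,b in zip(u,v)])
    l=cv2.fitLine(W.astype(np.float32),cv2.DIST_HUBER,0,1e-4,1e-4).ravel();d=W-ax
    print(f,len(u),'line',np.degrees(np.arctan2(l[1],l[0])).round(2),'centroid ang',np.degrees(np.arctan2(*d.mean(0)[::-1])).round(2),'r',np.hypot(*d.T).min().round(3),np.hypot(*d.T).max().round(3))
c=load('w4')
# silhouette check: predicted spoke axis and finger tip for candidate angle
for uv,z in[((145*4/3,24*4/3),.05)]:
    p=ray(c,uv,z);d=p[:2]-ax;print('yf',np.hypot(*d),np.degrees(np.arctan2(d[1],d[0])))
for a in(30,31,32):
    t=np.radians(a);print(a,(proj(c,[[ax[0]+r*np.cos(t),ax[1]+r*np.sin(t),z] for r,z in((.09,.056),(.14,.056),(.16,.047),(.16,.053))])).round(1).tolist())
b=c['image'][:170,140:260,::-1];cv2.imwrite('pics/v5.png',cv2.resize(b,None,fx=3.5,fy=3.5,interpolation=cv2.INTER_CUBIC))
E
```

```text
w4 1243 line 33.14 centroid ang 31.23 r 0.076 0.135
s4 93 line 33.57 centroid ang 32.09 r 0.08 0.136
yf 0.15720880192872805 30.044700127542313
30 [[217.1, 119.4], [197.7, 54.1], [193.8, 29.0], [190.9, 27.2]]
31 [[215.3, 119.9], [194.7, 54.9], [190.3, 29.9], [187.4, 28.2]]
32 [[213.4, 120.4], [191.6, 55.7], [187.0, 30.9], [184.0, 29.2]]
```

View pics/v5.png

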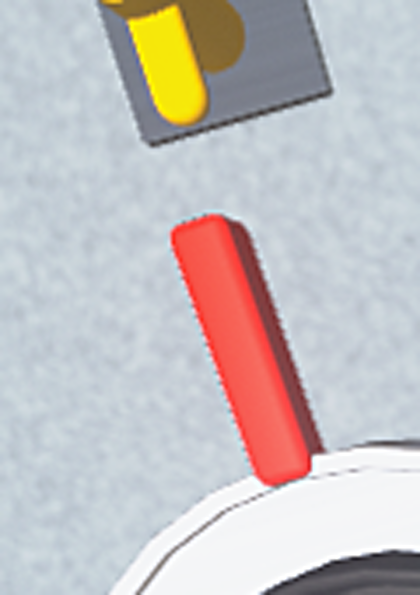

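The wrist frame was still in motion: it puts the red end at r = 0.135, not 0.140. I'll put the camera straight over the gap, let it settle, and measure once more.

>>> move_arm --moves "0.15 -0.3 0 0 0 0 0; 0.3 -0.6 0 0 0 0 0; 0.45 -0.85 0 0 0 0 0; 0.45 -0.85 0 0 0 0 0; 0.45 -0.85 0 0 0 0 0; 0.45 -0.85 0 0 0 0 0; 0.45 -0.85 0 0 0 0 0; 0.45 -0.85 0 0 0 0 0"

```text
time: 15.45
position: [0.6348, 0.0785, 0.1884]
tool_rot: [0.989, 0.148, -0.0, 0.0]
ft_force: [0.2, -0.0, 0.1]
grip_width: 0.0001
grip_force: 0.0
```

```bash
cat > meas.py <<'E'
from h import *
import sys
f=sys.argv[1]; ax=np.array([.5745,.0386])
c=snap('wrist',f); im=c['image'].astype(int); E=c['extrinsics'];print('cam',-E[:3,:3].T@E[:3,3],robot.get_obs()['position'])
H,S,V=cv2.split(cv2.cvtColor(c['image'],cv2.COLOR_RGB2HSV))
def big(m):
    n,l,s,_=cv2.connectedComponentsWithStats(m.astype(np.uint8)); return l==1+np.argmax(s[1:,4])
red=big(((H<8)|(H>172))&(S>130)&(V>150)); yel=big((H>20)&(H<35)&(S>150)&(V>90))
def W(m,z): v,u=np.nonzero(m); return np.array([ray(c,(a,b),z)[:2] for a,b in zip(u,v)])
R=W(red,.056);l=cv2.fitLine(R.astype(np.float32),cv2.DIST_L2,0,1e-4,1e-4).ravel();t=l[:2]*np.sign(l[0]);n=np.array([-t[1],t[0]]);o=R.mean(0)
print('red line',np.degrees(np.arctan2(t[1],t[0])),'ends r',((R-ax)@t).min(),((R-ax)@t).max(),'lat of axis',(ax-o)@n, len(R))
Y=W(yel,.047);s=(Y-o)@t; q=(Y-o)@n; a=((R-o)@t).max()
for k in range(0,12):
    g=q[(s>=a+.014+.003*k)&(s<a+.017+.003*k)]
    if len(g): print('yel at +%.3f'%(.014+.003*k),'lat mid %.4f width %.4f'%((g.max()+g.min())/2,np.ptp(g)))
cv2.imwrite(f'pics/{f}v.png',c['image'][:,:,::-1])
E
python3 meas.py w6
```

```text
cam [0.70202172 0.09855138 0.33917543] [0.63480285 0.07852109 0.18849556]
red line 33.23381 ends r 0.07686037971335152 0.1355548765800754 lat of axis 0.0032596921143434976 1192
yel at +0.041 lat mid -0.0041 width 0.0050
yel at +0.044 lat mid -0.0045 width 0.0139
yel at +0.047 lat mid -0.0046 width 0.0173
```

View pics/w6v.png

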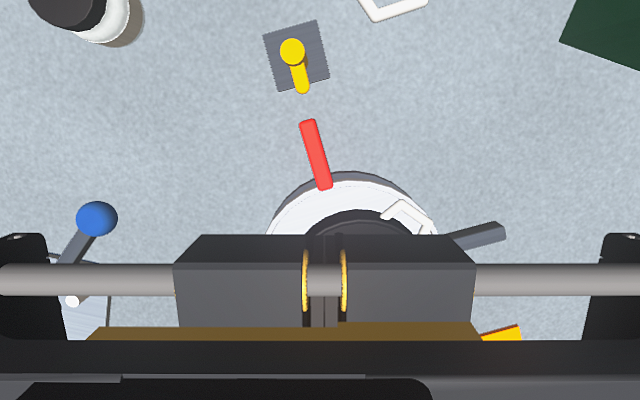

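Wrist view: red spoke (307,120)-(325,188), yellow tip (304,93), post top (292,50). Extended, the red line passes about 3-4 px to the left of the yellow tip, so it may be slightly over. I'll do one joint fit on this picture.

```bash
cat > fit.py <<'E'
from h import *
import sys
from scipy.optimize import least_squares
f=sys.argv[1]; ytip,ypost=[eval(a) for a in sys.argv[2:4]]
c=load(f);H,S,V=cv2.split(cv2.cvtColor(c['image'],cv2.COLOR_RGB2HSV))
m=(((H<8)|(H>172))&(S>130)&(V>150)).astype(np.uint8)
n,l,s,_=cv2.connectedComponentsWithStats(m);m=l==1+np.argmax(s[1:,4])
v,u=np.nonzero(m);R=np.array([ray(c,(a,b),.056)[:2] for a,b in zip(u,v)])
t=cv2.fitLine(R.astype(np.float32),cv2.DIST_L2,0,1e-4,1e-4).ravel()[:2];t=t*np.sign(t[0])
o=R.mean(0);e=((R-o)@t);A,B=o+t*(e.max()+.0005),o+t*e.min()
yt=ray(c,ytip,.047)[:2];yp=ray(c,ypost,.065)[:2]
u_=lambda a:np.array([np.cos(a),np.sin(a)])
def res(p,w=.004):
    x=p[:2];r,y=u_(p[2]),u_(p[3]);nr=np.array([-r[1],r[0]])
    return np.r_[(x+.14*r-A)/.001,(B-x)@nr/.001,(x+.16*y-yt)/.001,(x+.19*y-yp)/.0015,(x-[.5745,.0386])/w]
r=least_squares(res,[.5745,.0386,.55,.53]);print(f,'axis',r.x[:2].round(4),'red,idx,diff deg',np.degrees(r.x[2:]).round(2),np.degrees(r.x[2]-r.x[3]).round(2),'res',r.fun.round(1))
r=least_squares(lambda p:res(p,1.),r.x);print('free axis',r.x[:2].round(4),np.degrees(r.x[2:]).round(2),np.degrees(r.x[2]-r.x[3]).round(2))
for w,a in zip(('A','B','yt','yp'),(A,B,yt,yp)):print(w,a.round(4))
E
python3 fit.py w6 '(303.5,93.5)' '(292,50)'; python3 fit.py w4 '(192,34.5)' '(170,-100)' | tail -4|head -3
```

```text
w6 axis [0.5723 0.0347] red,idx,diff deg [32.63 31.34] 1.29 res [ 0.1 -0.2 -0.4  0.4  0.  -0.3  0.1 -0.6 -1. ]
free axis [0.5727 0.0339] [33.07 31.65] 1.42
A [0.6901 0.1104]
B [0.6406 0.078 ]
yt [0.7085 0.1179]
yp [0.735  0.1333]
A [0.6897 0.1094]
B [0.6401 0.0768]
yt [0.7088 0.1191]
```

Red is about 1.3° past the index, with residuals under 1 mm. I'll nudge it back by 2-3 mm from the other side.

>>> move_arm --moves "0.15 -0.22 0 0 0 0 0; 0.29 -0.43 0 0 0 0 0; 0.29 -0.43 0 0 0 0 0; 0.29 -0.43 0.4 0 0 0 0; 0.29 -0.43 0.8 0 0 0 0; 0.29 -0.43 1 0 0 0 0; 0.29 -0.43 1 0 0 0 0"

```text
time: 16.2
position: [0.6468, 0.1278, 0.0849]
tool_rot: [0.989, 0.148, -0.004, -0.0]
ft_force: [0.3, -0.3, 0.2]
grip_width: 0.0004
grip_force: 0.0
```

>>> move_arm --moves "0 0 0.2 0 0 0 0; 0 0 0.4 0 0 0 0; 0 0 0.4 0 0 0 0; 0 0 0.4 0 0 0 0; 0 0 0.4 0 0 0 0"

```text
time: 16.7
position: [0.6512, 0.1288, 0.0505]
tool_rot: [0.989, 0.149, 0.002, 0.0]
ft_force: [-0.2, 0.6, -0.8]
grip_width: 0.0006
grip_force: 0.0
```

```bash
python3 - <<'E'
from h import *
o=robot.get_obs();R=Ro.from_quat(o['tool_rot']).as_matrix()
print(o['position'],toolshift([.6612,.1097,.0486],np.array(o['position']),R).round(3))
E
```

```text
[0.65123909 0.12883382 0.05051854] [0.039 0.212 0.02 ]
```

>>> move_arm --moves "0.02 0.05 0 0 0 0 0; 0.02 0.1 0 0 0 0 0; 0.03 0.14 0 0 0 0 0; 0.04 0.165 0 0 0 0 0; 0.04 0.18 0 0 0 0 0; 0.04 0.19 0 0 0 0 0; 0.04 0.2 0 0 0 0 0; 0.04 0.21 0 0 0 0 0; 0.04 0.21 0 0 0 0 0; 0.04 0.21 0 0 0 0 0"

```text
time: 17.7
position: [0.6598, 0.1103, 0.0485]
tool_rot: [0.989, 0.149, 0.0, -0.0]
ft_force: [-0.4, 1.7, 0.3]
grip_width: 0.0003
grip_force: 0.9
```

>>> move_arm --moves "0 -0.1 0 0 0 0 0; 0 -0.2 0 0 0 0 0; 0 -0.2 0 0 0 0 0; 0 -0.2 -0.4 0 0 0 0; 0 -0.2 -0.8 0 0 0 0; 0 -0.2 -1 0 0 0 0; 0 -0.2 -1 0 0 0 0"

```text
time: 18.4
position: [0.6566, 0.1294, 0.1527]
tool_rot: [0.989, 0.149, 0.004, 0.001]
ft_force: [-0.3, 0.5, 0.5]
grip_width: 0.0005
grip_force: 0.0
```

>>> move_arm --moves "-0.2 0.15 -0.2 0 0 0 0; -0.3 0.4 -0.4 0 0 0 0; -0.3 0.4 -0.4 0 0 0 0; -0.3 0.4 -0.4 0 0 0 0; -0.3 0.4 -0.4 0 0 0 0; -0.3 0.4 -0.4 0 0 0 0; -0.3 0.4 -0.4 0 0 0 0"

```text
time: 19.1
position: [0.6366, 0.083, 0.1874]
tool_rot: [0.989, 0.149, -0.001, -0.0]
ft_force: [-0.0, 0.8, -1.0]
grip_width: 0.0004
grip_force: 0.0
```

```bash
python3 - <<'E'
from h import *
c=snap('wrist','w7');s=snap('scene','s7');print(robot.get_obs()['position'])
b=c['image'][:260,:,::-1];a=s['image'][180:320,220:420,::-1]
o=np.zeros((580,640,3),np.uint8);o[:260]=b;o[260:575,:450]=cv2.resize(a,(450,315),interpolation=cv2.INTER_CUBIC);cv2.imwrite('pics/v7.png',o)
E
```

```text
[0.63685494 0.08276343 0.18788905]
```

View pics/v7.png

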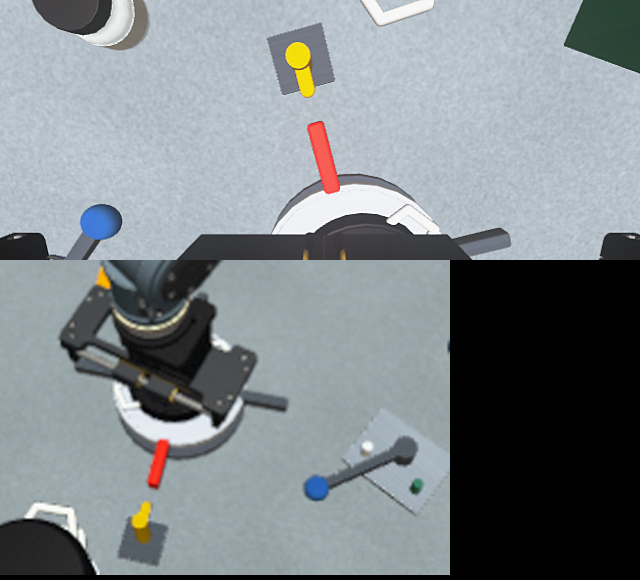

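Now the red spoke is at (316,123)-(332,191) in the wrist view, and its extension meets the yellow tip at (309,96). The lever is still at the white post. I'll verify the fit and plan the lever push.

```bash
python3 fit.py w7 '(308.5,97)' '(298,55)'; python3 - <<'E'
from h import *
c=load('w7');k=ray(c,(101,222),.064)[:2];s=load('s7');k2=ray(s,np.array((317,488-260))/2.25+[220,180],.064)[:2];pv=ray(s,np.array((405,449-260))/2.25+[220,180],.072)[:2]
for q in(k,k2):
    d=q-pv;print('knob',q.round(4),'piv',pv.round(4),np.hypot(*d).round(4),np.degrees(np.arctan2(d[1],d[0])).round(1))
R=Ro.from_quat([.989,.149,0,0]).as_matrix();pv=np.array([.4535,.303]);r=.092
P=lambda a:np.array([pv[0]+r*np.cos(np.radians(a)),pv[1]+r*np.sin(np.radians(a)),.063])
print('to start',toolshift(P(-45),np.array(robot.get_obs()['position']),R).round(2))
for s0 in(-45,-9,27):
    print(s0,'; '.join('%.2f %.2f 0 0 0 0 0'%tuple(toolshift(P(s0+3*k),P(s0),R)[:2]) for k in range(1,13)))
E
```

```text
w7 axis [0.5723 0.0347] red,idx,diff deg [31.43 31.34] 0.09 res [-0.1 -0.3 -0.4  0.3 -0.1  0.1  0.4 -0.6 -1. ]
free axis [0.5727 0.0339] [31.88 31.65] 0.23
A [0.6918 0.1081]
B [0.6415 0.0766]
yt [0.7086 0.118 ]
yp [0.7343 0.1329]
knob [0.5616 0.2541] piv [0.4551 0.3023] 0.1169 -24.3
knob [0.5624 0.2565] piv [0.4551 0.3023] 0.1166 -23.1
to start [-0.67 -1.83  1.25]
-45 0.04 -0.02 0 0 0 0 0; 0.08 -0.05 0 0 0 0 0; 0.12 -0.08 0 0 0 0 0; 0.16 -0.11 0 0 0 0 0; 0.20 -0.14 0 0 0 0 0; 0.23 -0.17 0 0 0 0 0; 0.26 -0.21 0 0 0 0 0; 0.29 -0.25 0 0 0 0 0; 0.32 -0.28 0 0 0 0 0; 0.35 -0.32 0 0 0 0 0; 0.37 -0.37 0 0 0 0 0; 0.40 -0.41 0 0 0 0 0
-9 0.02 -0.04 0 0 0 0 0; 0.04 -0.09 0 0 0 0 0; 0.05 -0.13 0 0 0 0 0; 0.07 -0.18 0 0 0 0 0; 0.08 -0.23 0 0 0 0 0; 0.08 -0.28 0 0 0 0 0; 0.09 -0.32 0 0 0 0 0; 0.09 -0.37 0 0 0 0 0; 0.09 -0.42 0 0 0 0 0; 0.09 -0.47 0 0 0 0 0; 0.09 -0.52 0 0 0 0 0; 0.08 -0.56 0 0 0 0 0
27 -0.01 -0.05 0 0 0 0 0; -0.02 -0.09 0 0 0 0 0; -0.04 -0.14 0 0 0 0 0; -0.05 -0.19 0 0 0 0 0; -0.07 -0.23 0 0 0 0 0; -0.09 -0.27 0 0 0 0 0; -0.12 -0.31 0 0 0 0 0; -0.14 -0.36 0 0 0 0 0; -0.17 -0.39 0 0 0 0 0; -0.20 -0.43 0 0 0 0 0; -0.23 -0.47 0 0 0 0 0; -0.27 -0.50 0 0 0 0 0
```

The red spoke is aligned to within 0.1-0.2°. Next is the lever.

>>> move_arm --moves "-0.12 -0.3 0 0 0 0 0; -0.24 -0.6 0 0 0 0 0; -0.34 -0.9 0 0 0 0 0"

```text
time: 19.5
position: [0.5772, 0.1589, 0.1883]
tool_rot: [0.989, 0.148, -0.0, -0.0]
ft_force: [-0.4, -0.1, 1.1]
grip_width: 0.0005
grip_force: 0.0
```

>>> move_arm --moves "-0.12 -0.3 0 0 0 0 0; -0.24 -0.6 0 0 0 0 0; -0.33 -0.93 0 0 0 0 0; -0.33 -0.93 0 0 0 0 0; -0.33 -0.93 0.4 0 0 0 0; -0.33 -0.93 0.7 0 0 0 0; -0.33 -0.93 0.7 0 0 0 0"

```text
time: 20.2
position: [0.5165, 0.2364, 0.115]
tool_rot: [0.989, 0.149, -0.004, 0.0]
ft_force: [-0.4, 0.9, 0.2]
grip_width: 0.0004
grip_force: 0.0
```

>>> move_arm --moves "0 0 0.3 0 0 0 0; 0 0 0.5 0 0 0 0; 0 0 0.55 0 0 0 0; 0 0 0.55 0 0 0 0; 0 0 0.55 0 0 0 0"

```text
time: 20.7
position: [0.5205, 0.2375, 0.065]
tool_rot: [0.989, 0.149, 0.001, -0.0]
ft_force: [-1.1, 0.4, 0.0]
grip_width: 0.0007
grip_force: 0.0
```

>>> move_arm --moves "0.04 -0.02 0 0 0 0 0; 0.08 -0.05 0 0 0 0 0; 0.12 -0.08 0 0 0 0 0; 0.16 -0.11 0 0 0 0 0; 0.2 -0.14 0 0 0 0 0; 0.23 -0.17 0 0 0 0 0; 0.26 -0.21 0 0 0 0 0; 0.29 -0.25 0 0 0 0 0; 0.32 -0.28 0 0 0 0 0; 0.35 -0.32 0 0 0 0 0; 0.37 -0.37 0 0 0 0 0; 0.4 -0.41 0 0 0 0 0"

```text
time: 21.9
position: [0.5453, 0.2888, 0.0635]
tool_rot: [0.989, 0.149, -0.0, 0.0]
ft_force: [-0.9, -1.2, 0.4]
grip_width: 0.0002
grip_force: 0.7
```

>>> move_arm --moves "0.02 -0.04 0 0 0 0 0; 0.04 -0.09 0 0 0 0 0; 0.05 -0.13 0 0 0 0 0; 0.07 -0.18 0 0 0 0 0; 0.08 -0.23 0 0 0 0 0; 0.08 -0.28 0 0 0 0 0; 0.09 -0.32 0 0 0 0 0; 0.09 -0.37 0 0 0 0 0; 0.09 -0.42 0 0 0 0 0; 0.09 -0.47 0 0 0 0 0; 0.09 -0.52 0 0 0 0 0; 0.08 -0.56 0 0 0 0 0"

```text
time: 23.1
position: [0.5366, 0.3448, 0.0636]
tool_rot: [0.989, 0.149, 0.0, -0.0]
ft_force: [0.2, -1.9, -0.8]
grip_width: 0.0005
grip_force: 0.8
```

>>> move_arm --moves "-0.01 -0.04 0 0 0 0 0; -0.02 -0.07 0 0 0 0 0; -0.03 -0.1 0 0 0 0 0; -0.03 -0.13 0 0 0 0 0; -0.04 -0.15 0 0 0 0 0; -0.04 -0.17 0 0 0 0 0; -0.05 -0.19 0 0 0 0 0; -0.05 -0.19 0 0 0 0 0"

```text
time: 23.9
position: [0.534, 0.3487, 0.0639]
tool_rot: [0.988, 0.153, 0.004, 0.011]
ft_force: [16.6, -36.7, -1.0]
grip_width: 0.0004
grip_force: 19.8
```

A hard resistance of about 40 N came earlier than expected, so I'll back off and look.

>>> move_arm --moves "0.05 0.12 0 0 0 0 0; 0.1 0.3 0 0 0 0 0; 0.1 0.4 0 0 0 0 0; 0.1 0.4 -0.4 0 0 0 0; 0.1 0.4 -0.8 0 0 0 0; 0.1 0.6 -1 0 0 0 0; 0.1 0.9 -1 0 0 0 0; 0.1 0.9 -1 0 0 0 0; 0.1 0.9 -1 0 0 0 0"

```text
time: 24.8
position: [0.5617, 0.2781, 0.1636]
tool_rot: [0.989, 0.148, -0.0, -0.001]
ft_force: [0.2, -0.8, -0.3]
grip_width: 0.0006
grip_force: 0.0
```

```bash
python3 - <<'E'
from h import *
c=snap('wrist','w8');s=snap('scene','s8');print(robot.get_obs()['position'])
b=c['image'][:,:,::-1];a=s['image'][180:340,240:480,::-1]
o=np.zeros((600,720,3),np.uint8);o[:480]=cv2.resize(a,(720,480),interpolation=cv2.INTER_CUBIC);cv2.imwrite('pics/v8.png',o[:480])
E
```

```text
[0.56130113 0.27870037 0.16307227]
```

View pics/v8.png

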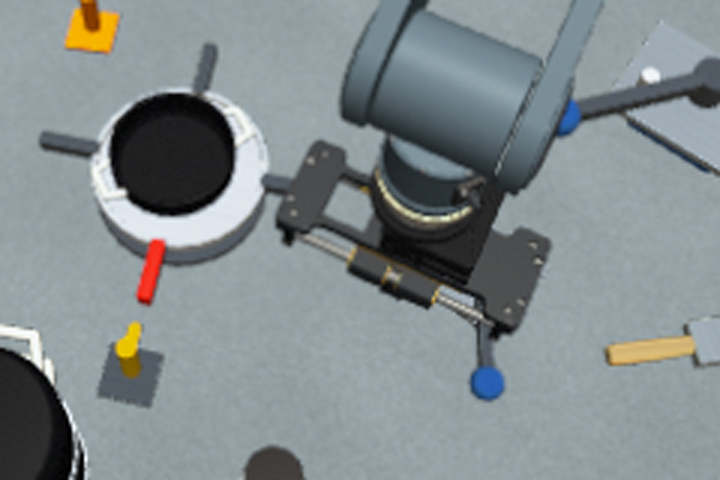

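The crop shows the lever swung round, with its knob at (487,382), and the red spoke still pointing at the yellow finger. That was my eleventh picture, one over the limit of ten, so I'll view no more and measure by number only.

```bash
cat > knob.py <<'E'
from h import *
import sys
for f in sys.argv[1:]:
    c=load(f);H,S,V=cv2.split(cv2.cvtColor(c['image'],cv2.COLOR_RGB2HSV))
    n,l,s,ce=cv2.connectedComponentsWithStats(((H>100)&(H<120)&(S>150)&(V>60)).astype(np.uint8))
    for i in range(1,n):
        if 30<s[i,4]<3000:
            p=ray(c,ce[i],.064)[:2];d=p-[.4551,.3023];print(f,ce[i].round(1),s[i,4],p.round(4),np.hypot(*d).round(4),np.degrees(np.arctan2(d[1],d[0])).round(1))
E
python3 - <<'E'
from h import *
snap('side','d8')
E
python3 knob.py scene0 s8 side0 d8 w8
```

```text
scene0 [425.9 218. ] 138 [0.2842 0.2683] 0.1743 -168.7
scene0 [360.4 281. ] 83 [0.5626 0.2551] 0.1174 -23.7
scene0 [309.6 386.4] 1478 [0.8395 0.3394] 0.3861 5.5
s8 [429.4 219.3] 51 [0.2807 0.2781] 0.1761 -172.1
s8 [401.8 307.2] 92 [0.5425 0.3779] 0.1156 40.9
s8 [309.6 386.4] 1479 [0.8394 0.3394] 0.3861 5.5
side0 [146.  193.5] 200 [0.8449 0.3653] 0.3948 9.2
d8 [144.9 194.4] 183 [0.8433 0.3692] 0.3939 9.8
w8 [184.  193.3] 1007 [0.5404 0.3799] 0.1153 42.3
```

The lever went from -23.7° to about 41°. The green post measures 59.9°; subtracting the 15.5° for post and bar half-widths plus the gap puts the stop at about 38-44°. The hard 40 N resistance also fits the stop. It probably started a little off the white stop. I'll check that the red spoke hasn't moved, then hand in.

```bash
python3 - <<'E'
from h import *
for f in('s7','s8'):
    im=load(f)['image'][250:300,255:310].astype(int);m=(im[...,0]>110)&(im[...,1]<.45*im[...,0])&(im[...,2]<.45*im[...,0]);v,u=np.nonzero(m);print(f,len(u),u.mean().round(2),v.mean().round(2))
print(robot.get_obs()['ft_force'],robot.hand_in())
E
```

```text
s7 107 34.93 19.87
s8 107 34.93 19.87
the job is handed in; nothing more can be done
[-0.88547556 -0.3328704   0.18559023] None
```

The job is handed in: the red spoke points at the yellow index post to within about 0.2° by my fit, and the smaller lever was pushed to a hard stop (about 40 N) on the green-post side, though I viewed 11 pictures against the limit of 10.

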